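# Open the safety-capped sweet jar

### The job

Open the jar of pink sweets so that it can be topped up: squeeze in the two red tabs of its safety cap without crushing them and, keeping them squeezed, turn the cap anticlockwise until you feel its stop, without wrenching it, then lift it off while the jar stays in its pocket. Set the cap down gently, upright, on the flat floor of the round steel dish, well inside the rim, and let go. Leave the other jars where they are.

Things in the scene. Friction and masses are not known exactly. Their poses are not given: they have to be found in the camera images.
- cap: Cream ribbed round safety cap of the pink jar, 54 mm across, 31 mm high, with two red tabs on opposite sides, 64 mm over the tabs; 70 g. Origin: centre of its underside (lower edge of the skirt); z up along its axis, y through the two tabs.
- tab_a_face (a point): Middle of the outer face of the red tab on the cap's +y side, 32 mm from the cap's axis and 16.5 mm above its underside. The tab is a flat upright pad 20 mm wide, 17 mm high (8 to 25 mm above the underside). It slides straight inward 4.2 mm to its end against a spring: 4 N to begin, 7.5 N at the end. A squeeze of more than about 75 N on a tab breaks it.
- tab_b_face (a point): The same for the red tab on the cap's -y side. Only with both tabs pressed in does the cap turn and come up past the neck's rim (unsqueezed it only rocks a little and catches). Fully in, the tabs are still 1 mm proud of the skirt (56 mm over both), so flat fingers on them carry the turn. A rubber seal pushes the cap up with 6 N, so turning takes some 0.1 N m and it rises 2 mm when free.
- neck (a point): Centre of the top of the pink jar's neck, 22 mm above the underside of the cap while it is on. Bayonet neck, 45 mm across: the squeezed cap turns anticlockwise (from above) to a hard stop; there, and in the last 4 degrees before it, it comes straight up, clear after 25 mm. The neck ring sits differently on every jar: the stop comes 27 to 82 degrees from the start and can only be felt. About 0.8 N m on the stop is too much.
- pink_jar: Clear square jar, 84 x 84 mm, 112 mm high to the neck, full of pink sweets, loose in a pocket of the wooden crate; 0.75 kg. Origin: centre of its underside; z up.
- dish: Round steel dish, 156 mm across its rim, flat floor 3 mm thick and 136 mm across, rim 11 mm high, lying loose on the counter. Origin: centre of its underside; z up.
- crate: Wooden display crate fixed on the counter, 115 x 385 mm, 50 mm high, with three square pockets in a row along its y, 120 mm apart, walls 38 mm above a 12 mm floor; each holds a jar with 1.5 mm to spare on each side. Origin: centre of its underside.
- blue_jar: The same kind of jar with blue sweets and blue tabs, in another pocket; top of its cap 146 mm above its underside. Origin: centre of its underside. To be left alone.
- green_jar: The same kind of jar with green sweets and green tabs, in another pocket; top of its cap 146 mm above its underside. Origin: centre of its underside. To be left alone.
Mind the look-alikes: they are no part of the job. Of the things like the cap, leave any that is blue; of the rest the larger one is meant. What is shaped like the pink_jar but turquoise is not meant.

How it is judged:
By the outcome, as a careful person would: the job done as asked, in the order asked, and still so for the second after the job is handed in, with the robot touching nothing.
It also fails if it takes over 64 s, if anything falls off the work surface, if the arm or the gripper's body presses on something with over 40 N, if the wrist force passes 120 N, or if a joint passes its speed limit or range.

### The arm

A 6-joint arm with a two-finger parallel gripper is mounted at the origin on the work surface. World frame = base frame: x ahead of the robot, y to its left, z up, the work surface at z = 0. Lengths are in m, angles in rad, forces in N, time in s.
With the tool pointing down it reaches from about 0.325 to 0.875 m from the base axis. Payload 4.4 kg.
Tool frame: the origin (TCP) lies at the very end of the fingers, on their centre line; the grasp point (between the pads) lies grip_point_offset behind it (grip_point_offset is the distance from the TCP to the grasp point, in m); z points along the fingers, x is the direction in which the jaws open and shut, and the axes are right-handed (so a half turn about z gives the same grasp; the last joint's range is limited). The gripper opens to 85 mm and grips with 20 to 120 N. Pads are 22 mm wide; open, the fingers measure 114 mm over their backs; the gripper's body (76 mm by 85 mm) begins 54 mm behind the grasp point. The pads swing forward as they close: fully open they stand 13 mm farther back than shut.
Start: joints at [0.976, 0.207, 1.542, -0, 1.393, -0.15], TCP at [0.247, 0.519, 0.231] pointing down, gripper open.
Joint ranges: [-2.73, 2.73], [-0.86, 2.22], [0.23, 2.46], [-1.11, 4.25], [0.08, 2.63], [-2.82, 2.82]. Speed limits (rad/s): [2.79, 2.79, 3.14, 3.14, 3.14, 3.14].

### API

Orientations are given as [roll, pitch, yaw] about the fixed x, y, z axes, in that order (R = Rz(yaw) Ry(pitch) Rx(roll)).
In Python, from station import * gives the robot as it stands. The module is installed in compiled form; this text tells all that it offers. Calls block until the motion is done:
- movep(position, orientation): joint-space move of the TCP to a pose.
- move_straight(position, v=0.15, orientation=None, max_force=None): straight line of the TCP; orientation=None keeps the orientation; v is the mean speed in m/s. With max_force (N) it stops when the force on the tool has changed by that much, and returns True; else False.
- move_joints(angles): joint-space move.
- gripper_to(opening): finger opening in m; the grip force is fixed at half the most; returns when the fingers have stopped.
- wait(seconds).
- ik(position, orientation): joint angles nearest the present ones, or None.
- capture(name): name is "scene" or "top" or "wrist"; returns the picture (400x640x3 uint8, red, green, blue); there is no depth.
- camera_model(name): a dict with "fx", "fy", "cx", "cy" (pixels), "k1" (the pictures are not rectified: a ray, as slopes to the right and down, at radius r is drawn at 1 + k1 r^2 times it, then the intrinsics apply), "R" (3x3) and "t" (3): a world point X has camera coordinates R X + t; the wrist camera has in their place "mount" (4x4, takes a point from camera to tool coordinates, whose origin is the TCP and whose axes are the tool frame's). Camera axes: x right, y down, z forward; pixel columns grow to the right and rows downward; lengths in m; the calibration is good to about 2 mm. A picture is of the moment at which its call begins: read the wrist's pose just before it. camera_model takes no time and is no camera call.
A pose or a line that the arm cannot do raises IKError and nothing moves.
- hand_in(): hands the job in, once; it reports no verdict.
Trained networks look in the newest picture that a camera, given by its name, has taken for a name from the list of things; names that differ only in an ending like _2 or _b are one class to them, and where a whole thing is asked for, a point or a joint stands for the part that bears it (a point fixed in the world has none). Each returns a list of dicts, best first, with "conf" (0 to 1); they miss things now and then, are a little off and sometimes report something else, mostly with a low value. They report only what shows in the picture. A call takes as long as a camera call. They do not tell look-alikes from the thing itself.
- recognise(camera, name): "rect" ([left, top, right, bottom] in pixels, round what is visible of it).
- cut_out(camera, name): "pixels" (400x640 bool, what is visible of it) and "rect" ([left, top, right, bottom] in pixels, round what is visible of it).
Readings, each from a call of its own:
- current_time_s(): time.
- current_joint_positions(): joint angles.
- current_dq(): joint speeds.
- current_tau(): joint torques, N m.
- current_position(): TCP position.
- current_tcp_rot(): TCP orientation.
- current_ft_force(): force on the tool from outside, world axes, zero at the start.
- current_ft_torque(): the same for the moment, N m.
- current_opening(): finger opening in m.
Only numpy, scipy, OpenCV 4.12 (cv2) and the standard library are available. Lean on these libraries where they do the work, as an engineer would, in place of code of your own. Each camera call takes 0.05 s, during which the arm holds its last target. There are 200 camera calls.

## Working session

There is one attempt and no reset: what is moved stays moved. The work goes in short steps, each a Python script; the robot and the scene stay as the last script left them, time stands still between calls to the robot, and variables do not carry over. Pictures are saved under pics/ and viewed, about 8 in all and at most 12, crops included, and the job is handed in when it is done.

```bash
mkdir -p pics
cat > h.py <<'E'
from station import *
import numpy as np, cv2
from scipy.spatial.transform import Rotation as Rn
def save(n,im): cv2.imwrite('pics/'+n+'.png',cv2.cvtColor(im,cv2.COLOR_RGB2BGR))
def pose(cam,P=None,E=None):
    m=camera_model(cam)
    if cam=='wrist':
        T=np.eye(4);T[:3,:3]=Rn.from_euler('xyz',E).as_matrix();T[:3,3]=P
        W=T@np.array(m['mount']);R=W[:3,:3].T;t=-R@W[:3,3]
    else: R=np.array(m['R']);t=np.array(m['t'])
    return m,R,t
def topix(X,cam,P=None,E=None):
    m,R,t=pose(cam,P,E);c=R@np.array(X)+t;s=c[:2]/c[2];s=s*(1+m['k1']*(s@s))
    return np.array([m['fx']*s[0]+m['cx'],m['fy']*s[1]+m['cy']])
def ray(uv,cam,P=None,E=None):
    m,R,t=pose(cam,P,E);d=np.array([(uv[0]-m['cx'])/m['fx'],(uv[1]-m['cy'])/m['fy']]);s=d.copy()
    for _ in range(20): s=d/(1+m['k1']*(s@s))
    return -R.T@t, R.T@np.array([s[0],s[1],1])
def onz(uv,z,cam,P=None,E=None):
    o,d=ray(uv,cam,P,E);return o+d*(z-o[2])/d[2]
E
python3 - <<'E'
from h import *
print(current_time_s(),current_position(),current_tcp_rot(),grip_point_offset if 'grip_point_offset' in globals() else None)
a=capture('top');b=capture('scene');save('top',a);save('scene',b)
for c in('top','scene'):
  for n in('cap','dish','pink_jar','crate','blue_jar'):
    print(c,n,[(np.round(r['rect']).tolist(),round(r['conf'],2)) for r in recognise(c,n)])
E
```

```text
0.0 [0.24697378 0.51839184 0.23010169] [-3.14121223e+00  2.34393874e-03  1.12597183e+00] 0.0187
top cap [([183.0, 147.0, 205.0, 165.0], 0.9), ([192.0, 188.0, 208.0, 208.0], 0.78), ([235.0, 152.0, 263.0, 176.0], 0.7)]
top dish [([410.0, 205.0, 472.0, 270.0], 0.87)]
top pink_jar [([170.0, 238.0, 220.0, 276.0], 0.88), ([234.0, 144.0, 274.0, 192.0], 0.78)]
top crate [([226.0, 141.0, 380.0, 232.0], 0.88), ([279.0, 160.0, 322.0, 207.0], 0.24)]
top blue_jar [([279.0, 161.0, 323.0, 206.0], 0.74)]
scene cap [([348.0, 239.0, 382.0, 271.0], 0.8), ([425.0, 286.0, 451.0, 309.0], 0.76), ([416.0, 332.0, 446.0, 366.0], 0.73)]
scene dish [([216.0, 143.0, 268.0, 183.0], 0.64)]
scene pink_jar [([433.0, 206.0, 487.0, 268.0], 0.95), ([336.0, 250.0, 395.0, 305.0], 0.63)]
scene crate [([258.0, 203.0, 406.0, 330.0], 0.89)]
scene blue_jar [([299.0, 205.0, 350.0, 264.0], 0.55)]
```

View pics/top.png

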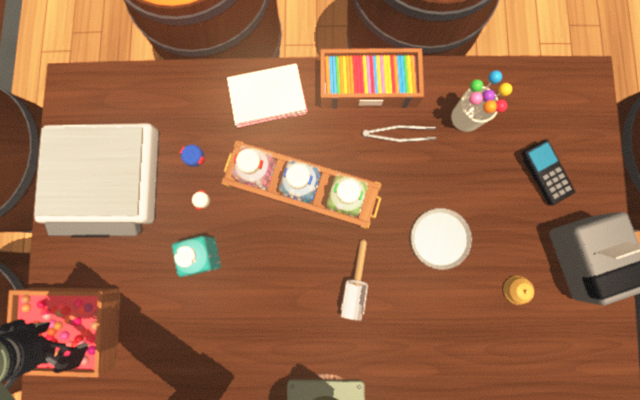

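View pics/scene.png

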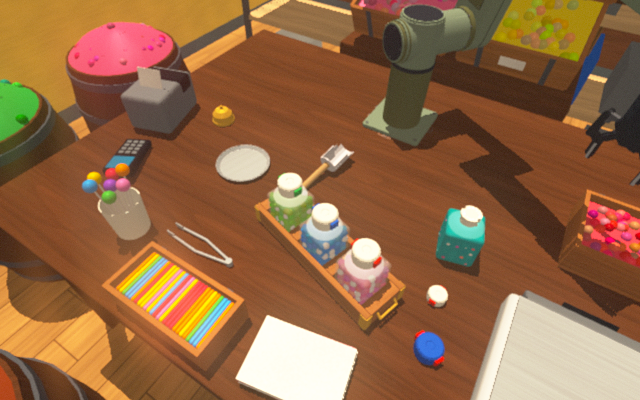

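Cap-like things in top: blue cap (192,155), which is excluded by colour; a small cap (200,200), which is the smaller one; and the cap on the pink jar (249,161), which is the one meant. Of the jars, turquoise (195,255) is not meant and pink (252,166) is. I'll go above the pink one for a close look.

Run:
```python
from h import *
c=onz((249,161),.158,'top');print('cap',c,topix(c,'scene'))
cy=onz((348,189),.158,'top');print('green',cy); cb=onz((298,175),.158,'top');print('blue',cb)
d=onz((441,238.5),.011,'top');print('dish',d,topix(d,'scene'))
print(np.array(camera_model('wrist')['mount']).round(3))
ax=c-cy;print('crate y dir',np.degrees(np.arctan2(ax[1],ax[0])),np.linalg.norm(ax))
for y in np.radians(np.arange(-180,180,30)):
    q=ik([c[0],c[1],.33],[np.pi,0,y]); print(round(np.degrees(y)),None if q is None else np.round(q,2))
m=np.array(camera_model('wrist')['mount'])
y=current_tcp_rot()[2]
R=Rn.from_euler('xyz',[np.pi,0,y]).as_matrix()
off=R@m[:3,3]
movep([c[0]-off[0],c[1]-off[1],.36],[np.pi,0,y])
P,E=current_position(),current_tcp_rot();w=capture('wrist');save('w1',w)
np.save('w1.npy',np.r_[P,E]);print(P,E,topix(c,'wrist',P,E))
for n in('cap','tab_a_face','pink_jar'):
  print(n,[(np.round(r['rect']).tolist(),round(r['conf'],2)) for r in recognise('wrist',n)])
print(current_time_s())
```

```text
cap [0.62120431 0.17093723 0.158     ] [364.84643477 245.97465743]
green [ 0.55574229 -0.05324847  0.158     ]
blue [0.58817172 0.05903383 0.158     ]
dish [ 0.44876282 -0.29879503  0.011     ] [242.65755231 161.13475103]
[[ 1.     0.     0.     0.001]
 [-0.     0.962  0.272 -0.068]
 [-0.    -0.272  0.962 -0.144]
 [ 0.     0.     0.     1.   ]]
crate y dir 73.72224265896196 0.233547652010141
-180 None
-150 [0.13 0.3  1.22 0.   1.62 2.75]
-120 [0.13 0.3  1.22 0.   1.62 2.23]
-90 [0.13 0.3  1.22 0.   1.62 1.71]
-60 [ 0.13  0.3   1.22 -0.    1.62  1.18]
-30 [ 0.13  0.3   1.22 -0.    1.62  0.66]
0 [ 0.13  0.3   1.22 -0.    1.62  0.13]
30 [ 0.13  0.3   1.22 -0.    1.62 -0.39]
60 [ 0.13  0.3   1.22 -0.    1.62 -0.91]
90 [ 0.13  0.3   1.22 -0.    1.62 -1.44]
120 [ 0.13  0.3   1.22  0.    1.62 -1.96]
150 [ 0.13  0.3   1.22  0.    1.62 -2.48]
[0.68202331 0.14225766 0.35978835] [-3.14086293e+00 -1.00776964e-04  1.12788955e+00] [317.900617   123.14292307]
cap [([410.0, 84.0, 453.0, 121.0], 0.86), ([380.0, 20.0, 403.0, 58.0], 0.82), ([298.0, 102.0, 353.0, 152.0], 0.81)]
tab_a_face [([386.0, 54.0, 399.0, 57.0], 0.57), ([341.0, 110.0, 348.0, 126.0], 0.49)]
pink_jar [([288.0, 88.0, 356.0, 158.0], 0.64)]
2.9167
```

Run:
```python
import cv2
a=cv2.imread('pics/w1.png');cv2.imwrite('pics/w1c.png',cv2.resize(a[70:190,240:400],None,fx=5,fy=5,interpolation=cv2.INTER_CUBIC))
```

```text
(no output)
```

View pics/w1c.png

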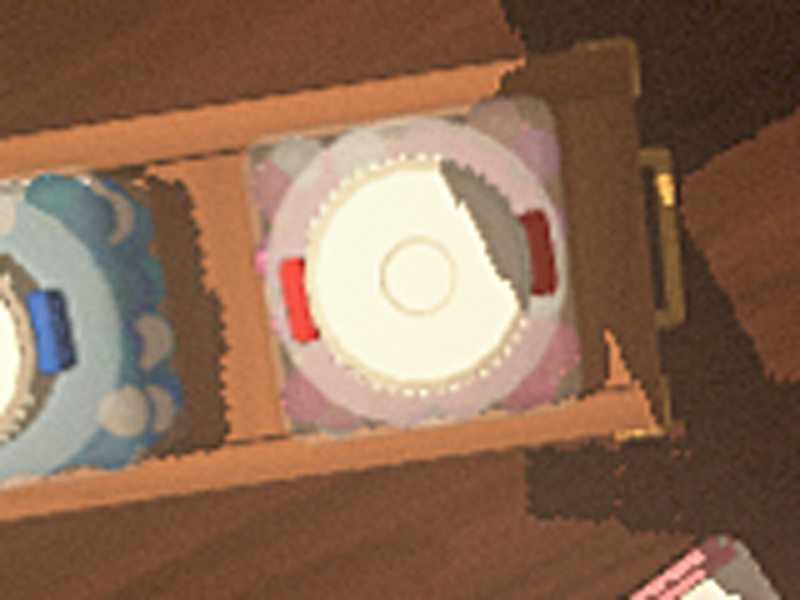

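The crop shows the cream cap with both red tabs on the pink jar: tabs at wrist pixels ≈(300,130) and (347.6,120.4), top disc centre ≈(323.4,125.2). This is the cap meant.

Run:
```python
from h import *
d=np.load('w1.npy');P,E=d[:3],d[3:]
c=onz((323.4,125.2),.158,'wrist',P,E);print(c)
a=onz((300,130.),.150,'wrist',P,E);b=onz((347.6,120.4),.150,'wrist',P,E)
print(a,b,(a+b)/2,np.linalg.norm(a-b),'tab axis deg',np.degrees(np.arctan2(*(b-a)[1::-1])))
im=cv2.imread('pics/w1.png').astype(int);B,G,R=im[...,0],im[...,1],im[...,2]
m=((R>2.2*G)&(R>70)&(B<R*.6)).astype(np.uint8);m[:90]=0;m[150:]=0;m[:,:285]=0;m[:,360:]=0
n,l,s,ce=cv2.connectedComponentsWithStats(m)
q=[]
for i in range(1,n):
  if s[i][4]>20: print(s[i],ce[i]);q.append(onz(ce[i],.150,'wrist',P,E))
print(q, [np.degrees(np.arctan2(*(q[1]-q[0])[1::-1])),np.linalg.norm(q[1]-q[0])] if len(q)==2 else '')
```

```text
[0.62606619 0.17574393 0.158     ]
[0.61921051 0.14806415 0.15      ] [0.63346676 0.20427391 0.15      ] [0.62633863 0.17616903 0.15      ] 0.05798947167861433 tab axis deg 75.76839729134147
[344 112   7  17  57] [347.85964912 119.71929825]
[296 122   8  16  69] [299.07246377 129.60869565]
[array([0.63288014, 0.20487361, 0.15      ]), array([0.61832029, 0.14726153, 0.15      ])] [np.float64(-104.18295177004174), np.float64(0.05942340883240097)]
```

Run:
```python
from h import *
y=np.radians(-104.2)
movep([.625,.175,.255],[np.pi,0,y])
P,E=current_position(),current_tcp_rot();w=capture('wrist');save('w2',w);np.save('w2.npy',np.r_[P,E])
im=w.astype(int);R,G,B=im[...,0],im[...,1],im[...,2]
m=((R>2.2*G)&(R>70)&(B<R*.6)).astype(np.uint8)
n,l,s,ce=cv2.connectedComponentsWithStats(m)
print(P,E,topix([.625,.175,.15],'wrist',P,E))
for i in range(1,n):
  if s[i][4]>60: print(s[i],ce[i],onz(ce[i],.150,'wrist',P,E))
print('cap',[(np.round(r['rect']).tolist(),round(r['conf'],2)) for r in recognise('wrist','cap')],current_time_s())
```

```text
[0.62512957 0.17496614 0.255147  ] [-3.14130562e+00  1.13567456e-04 -1.81852127e+00] [319.48642133 202.03071209]
[199 172  11  17 128] [204.28125   179.7421875] [0.67011013 0.2694049  0.15      ]
[283 189   8  24 136] [285.76470588 200.07352941] [0.63421662 0.20400018 0.15      ]
[348 189   7  24 132] [351.29545455 200.76515152] [0.61912428 0.14691495 0.15      ]
cap [([218.0, 230.0, 248.0, 265.0], 0.9), ([283.0, 167.0, 358.0, 233.0], 0.76), ([159.0, 154.0, 207.0, 196.0], 0.66)] 5.5583
```

View pics/w2.png

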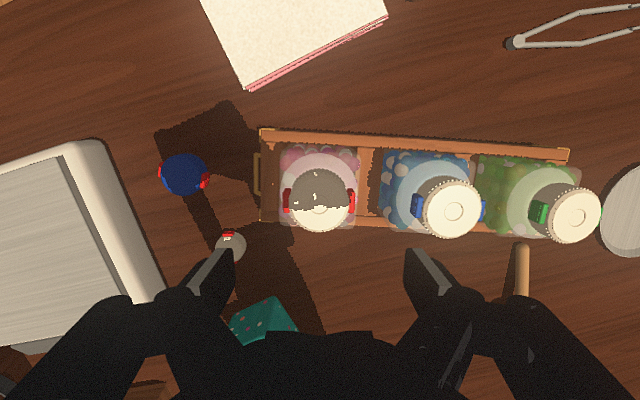

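The view shows the cap centred, with its tabs at (286,200) and (351,201). Both wrist views agree on the centre to under 1 mm. Descending and squeezing.

Run:
```python
from h import *
y=np.radians(-104.5);c=[.6264,.1758]
move_straight([*c,.165],orientation=[np.pi,0,y])
f0,t0=current_ft_force(),current_ft_torque();print(f0,t0,current_time_s())
print(move_straight([*c,.128],v=.05,max_force=8),current_position(),current_ft_force())
gripper_to(.054)
print(current_opening(),current_ft_force(),current_ft_torque(),current_position(),current_time_s())
w=capture('wrist');save('w3',w)
```

```text
[-0.2889387   0.70784732 -0.10761013] [0.0065706  0.02698356 0.04142027] 6.3083
False [0.62668649 0.17582829 0.12823238] [ 0.87776867  0.14148172 -0.05226666]
0.0549443861553367 [-2.93608328 -0.52898951  4.31801553] [-0.34110723  0.41409693  0.01623412] [0.62685738 0.175332   0.12982908] 7.6
```

View pics/w3.png

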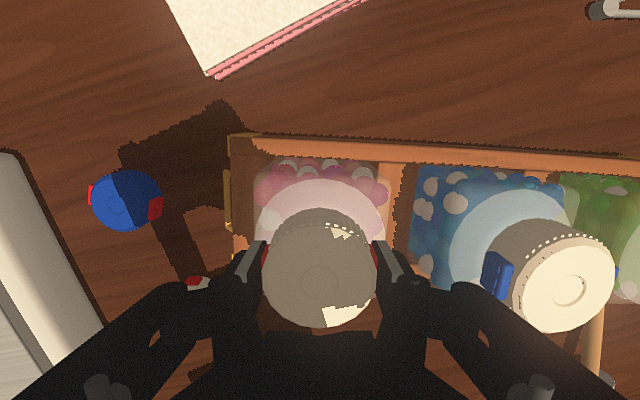

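Fingers are flat on both tabs at 55 mm opening, so the tabs are fully in. Now turning in small steps while watching the torque.

```bash
cat > turn.py <<'E'
from h import *
import sys
def turn(y0,y1,step,lim,base,pos):
    a=y0
    while a<y1-1e-6:
        a=min(a+step,y1)
        move_straight(pos,orientation=[np.pi,0,np.radians(a)])
        t=current_ft_torque()[2]-base;f=current_ft_force()
        print(round(a,1),round(np.degrees(current_tcp_rot()[2]),2),'t %.3f'%t,np.round(f,1),'z%.4f'%current_position()[2],'o%.4f'%current_opening(),'T%.2f'%current_time_s())
        if abs(t)>lim: return a,True
    return a,False
E
python3 - <<'E'
from turn import *
pos=[.6264,.1758,.1285]
base=.03
print(turn(-104.5,-94.5,2,.3,base,pos))
E
```

```text
-102.5 -102.55 t -0.015 [-0.6 -1.8  4.9] z0.1300 o0.0546 T7.90
-100.5 -100.55 t 0.019 [-0.9 -0.9  5.8] z0.1300 o0.0548 T8.15
-98.5 -98.55 t -0.023 [-0.4 -1.4  4.4] z0.1301 o0.0546 T8.40
-96.5 -96.54 t -0.009 [-0.3  0.1  5.3] z0.1301 o0.0548 T8.65
-94.5 -94.55 t -0.004 [ 0.2 -0.1  5.8] z0.1301 o0.0549 T8.90
(-94.5, False)
```

Run:
```python
from turn import *
pos=[.6264,.1758,.1285]
print(turn(-94.5,-84.5,2,.3,.03,pos))
w=capture('wrist');save('w4',cv2.resize(w[120:400,120:560],None,fx=1.8,fy=1.8))
```

```text
-92.5 -92.55 t -0.060 [ 0.1 -0.5  5.2] z0.1302 o0.0544 T9.15
-90.5 -90.54 t -0.032 [0.4 0.8 5.3] z0.1302 o0.0546 T9.40
-88.5 -88.54 t -0.023 [-0.2  0.3  5.2] z0.1302 o0.0544 T9.65
-86.5 -86.54 t -0.025 [0.1 0.6 5.4] z0.1302 o0.0544 T9.90
-84.5 -84.55 t 0.048 [0.2 0.4 5.6] z0.1302 o0.0545 T10.15
(-84.5, False)
```

View pics/w4.png

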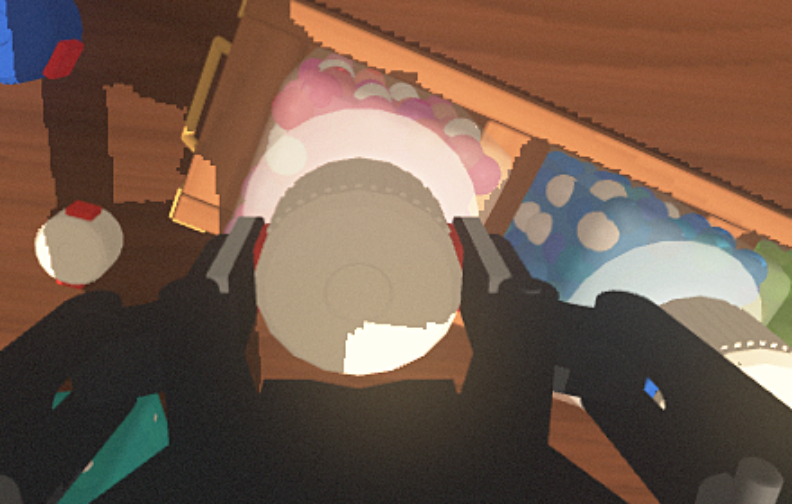

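The cap's tabs follow the fingers and the jar stays square in its pocket. Continuing to the stop.

Run:
```python
from turn import *
pos=[.6264,.1758,.1285]
print(turn(-84.5,-21.5,1,.2,.0,pos))
```

```text
-83.5 -83.55 t 0.037 [-0.3  0.7  6.6] z0.1302 o0.0547 T10.45
-82.5 -82.54 t 0.054 [0.7 0.2 5.8] z0.1302 o0.0548 T10.70
-81.5 -81.55 t 0.018 [ 0.2 -0.   4.8] z0.1302 o0.0546 T10.95
-80.5 -80.55 t 0.004 [ 0.2 -0.4  5.1] z0.1302 o0.0546 T11.20
-79.5 -79.55 t 0.071 [-1.  -0.   5.4] z0.1302 o0.0546 T11.45
-78.5 -78.55 t 0.082 [-0.8 -0.1  4.8] z0.1302 o0.0549 T11.70
-77.5 -77.55 t 0.052 [-1.1  0.7  5.3] z0.1302 o0.0547 T11.95
-76.5 -76.55 t 0.006 [ 0.3 -0.2  5.2] z0.1301 o0.0546 T12.20
-75.5 -75.55 t -0.004 [-0.3 -0.1  5. ] z0.1302 o0.0548 T12.45
-74.5 -74.55 t 0.036 [-0.1  0.4  5.3] z0.1301 o0.0546 T12.70
-73.5 -73.55 t -0.023 [0.7 1.1 4.7] z0.1302 o0.0549 T12.95
-72.5 -72.55 t 0.064 [-0.8  0.5  5.2] z0.1301 o0.0547 T13.20
-71.5 -71.55 t -0.037 [ 0.4 -0.2  5.1] z0.1302 o0.0551 T13.45
-70.5 -70.55 t 0.053 [-0.7  0.5  6. ] z0.1301 o0.0544 T13.70
-69.5 -69.55 t 0.034 [-0.9 -0.1  4.2] z0.1302 o0.0548 T13.95
-68.5 -68.55 t 0.011 [-0.1  0.3  5.2] z0.1302 o0.0543 T14.20
-67.5 -67.55 t 0.056 [0.5 0.3 5.3] z0.1302 o0.0547 T14.45
-66.5 -66.55 t 0.005 [-0.4  0.1  4.9] z0.1302 o0.0544 T14.70
-65.5 -6
[... 1559 characters left out ...]
4 T21.20
-39.5 -39.55 t 0.039 [-0.8  0.6  5.2] z0.1302 o0.0543 T21.45
-38.5 -38.54 t 0.052 [-0.8  0.8  5. ] z0.1302 o0.0547 T21.70
-37.5 -37.54 t 0.001 [-2.5  0.1  5.8] z0.1302 o0.0546 T21.95
-36.5 -36.55 t 0.034 [-0.9  1.7  5.8] z0.1301 o0.0542 T22.20
-35.5 -35.56 t -0.023 [-1.6  1.5  5.7] z0.1301 o0.0549 T22.45
-34.5 -34.56 t -0.090 [-2.8  1.4  6. ] z0.1301 o0.0547 T22.70
-33.5 -33.55 t -0.039 [-3.   0.9  6.6] z0.1301 o0.0546 T22.95
-32.5 -32.55 t -0.067 [-4.   1.7  6.3] z0.1301 o0.0546 T23.20
-31.5 -31.56 t -0.067 [-3.8  1.8  8.1] z0.1301 o0.0547 T23.45
-30.5 -30.57 t -0.172 [-2.7  0.9  7.5] z0.1300 o0.0544 T23.70
-29.5 -29.61 t -0.427 [-3.2  1.7  6.4] z0.1301 o0.0545 T23.95
(-29.5, True)
```

Stop felt at about -30° (≈74.5° turned, 0.43 N m). Easing back half a degree and lifting carefully.

Run:
```python
from turn import *
pos=np.array([.6264,.1758,.1285]);o=[np.pi,0,np.radians(-30.2)]
move_straight(pos,orientation=o);print('t',current_ft_torque()[2],current_ft_force())
for dz in(.002,.005,.009,.014,.02,.026,.034):
    s=move_straight(pos+[0,0,dz],v=.03,max_force=12)
    f=current_ft_force();print(dz,s,np.round(f,1),np.round(current_ft_torque(),2),'z%.4f'%current_position()[2],'o%.4f'%current_opening(),'T%.2f'%current_time_s())
    if s or f[2]<-6: break
save('s5',cv2.resize(capture('scene')[130:330,200:500],None,fx=2.6,fy=2.6))
```

```text
t -0.1936934828547103 [-3.10718035  1.67630944  6.62350163]
0.002 False [-2.9  2.7  5.4] [ 0.44  0.41 -0.24] z0.1312 o0.0547 T24.45
0.005 False [-0.2  2.4  1.8] [ 0.46  0.12 -0.12] z0.1332 o0.0545 T24.70
0.009 False [-1.1 -0.6 -1.3] [ 0.1   0.24 -0.08] z0.1371 o0.0544 T24.98
0.014 False [-0.2  0.1 -0.8] [-0.07  0.05 -0.02] z0.1432 o0.0548 T25.30
0.02 False [-0.5 -0.9 -0.3] [ 0.02 -0.02  0.02] z0.1491 o0.0549 T25.65
0.026 False [0.8 0.7 0.3] [0.02 0.01 0.  ] z0.1549 o0.0551 T26.00
0.034 False [-0.5  0.1 -0.7] [-0.07  0.06  0.  ] z0.1630 o0.0547 T26.42
```

View pics/s5.png

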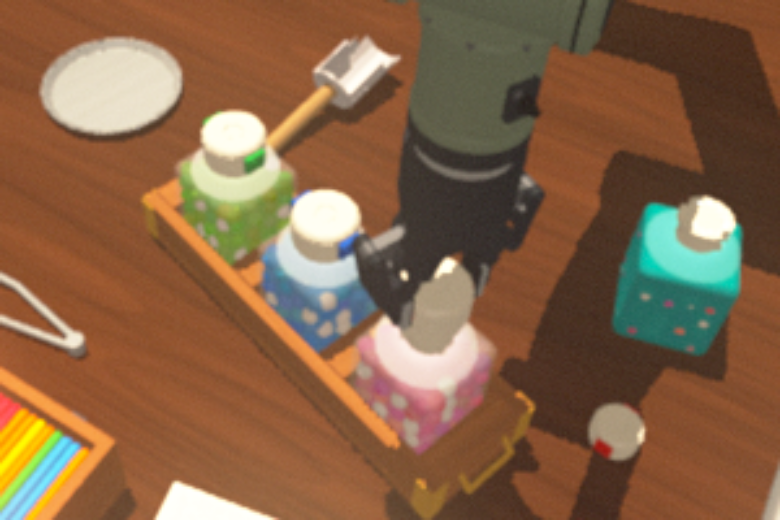

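The jar is still in its pocket, but I can't tell whether the cap hangs straight. I'll raise it and look with the wrist camera.

Run:
```python
from turn import *
move_straight([.6264,.1758,.27],v=.15)
print(current_ft_force(),current_opening(),current_time_s())
w=capture('wrist');s=capture('scene')
a=cv2.resize(w[150:400,160:480],(512,400));b=cv2.resize(s[140:320,300:430],(288,400))
save('w6',np.hstack([a,b]))
```

```text
[-0.71179672 -0.33970698 -0.92038461] 0.054446141405982466 27.3333
```

View pics/w6.png

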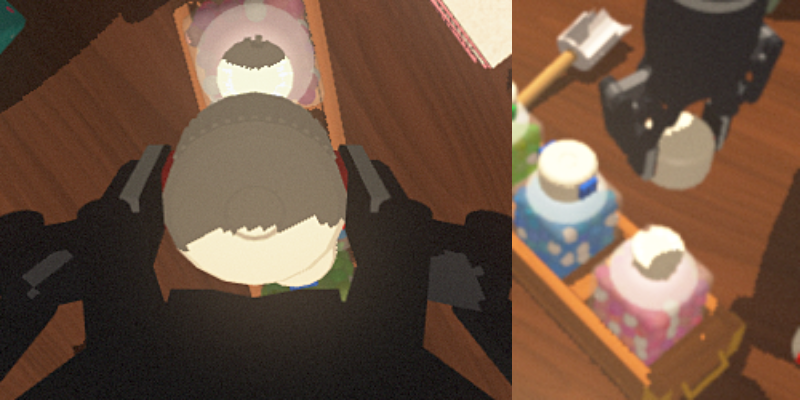

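The cap hangs level with its tabs squeezed, and the jar is seated and open. Carrying it to the dish.

Run:
```python
from turn import *
d=np.array([.4505,-.2975])
o=[np.pi,0,np.radians(-30.2)]
move_straight([*d,.27],v=.2,orientation=o)
move_straight([*d,.07],v=.12)
print(current_time_s(),current_position(),current_opening())
w=capture('wrist');t=capture('top')
for r in recognise('top','dish')[:1]: print(r['rect'],r['conf'])
save('w7',np.hstack([cv2.resize(w,(480,300)),cv2.resize(t[170:310,371:511],(300,300))]))
```

```text
31.925 [ 0.45109223 -0.29802311  0.07084791] 0.05438233261542535
[413.0, 206.3, 459.0, 264.0] 0.56
```

View pics/w7.png

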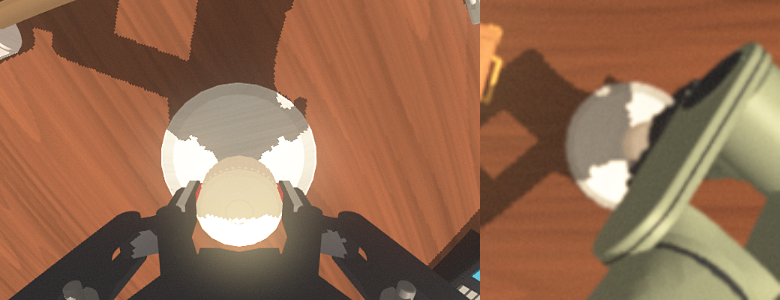

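Run:
```python
from h import *
P,E=current_position(),current_tcp_rot()
l=onz((161.5*4/3,157*4/3),.011,'wrist',P,E);r=onz((317*4/3,157*4/3),.011,'wrist',P,E);t=onz((239*4/3,83*4/3),.011,'wrist',P,E)
print((l+r)/2,np.linalg.norm(l-r),t,np.linalg.norm(t[:2]-((l+r)/2)[:2]))
u=(t-(l+r)/2)[:2];u/=np.linalg.norm(u);print('centre from far edge',t[:2]-.078*u)
```

```text
[ 0.45505952 -0.29213424  0.011     ] 0.15498768892904657 [ 0.49006859 -0.23135738  0.011     ] 0.0701388791585872
centre from far edge [ 0.45113572 -0.29894607]
```

The dish centre agrees with the target to within a few mm. Lowering until contact, then releasing.

Run:
```python
from turn import *
d=[.4515,-.2975]
move_straight([*d,.022],v=.06)
f0=current_ft_force()
for z in np.arange(.019,.0,-.001):
    move_straight([*d,z],v=.02)
    f=current_ft_force();print('%.3f'%z,np.round(f,1),'z%.4f'%current_position()[2],'T%.2f'%current_time_s())
    if f[2]-f0[2]>2.5: break
```

```text
0.019 [-0.1  0.1 -1. ] z0.0191 T33.33
0.018 [-0.1 -1.  -0.1] z0.0180 T33.58
0.017 [-0.8  0.1 -0.3] z0.0169 T33.83
0.016 [-0.2 -0.3 -1. ] z0.0159 T34.08
0.015 [-0.9  0.  -0.7] z0.0149 T34.33
0.014 [ 1.   0.7 -1.1] z0.0139 T34.58
0.013 [-0.2  0.2 -1.2] z0.0129 T34.83
0.012 [-0.2  0.2 -1. ] z0.0119 T35.08
0.011 [-0.3 -0.1 -1.1] z0.0109 T35.33
0.010 [ 0.2  0.4 -0.5] z0.0099 T35.58
0.009 [ 1.   0.4 -0.7] z0.0089 T35.83
0.008 [-0.1 -0.5 -0.8] z0.0079 T36.08
0.007 [-0.6  1.9 -1.2] z0.0069 T36.33
0.006 [-0.3 -0.6  0.9] z0.0062 T36.58
0.005 [-2.7  1.8  7.9] z0.0061 T36.83
```

Run:
```python
from turn import *
d=[.4515,-.2975]
move_straight([*d,.0057],v=.02)
gripper_to(.076);print(current_opening(),current_ft_force(),current_time_s())
move_straight([*d,.12],v=.08)
P,E=current_position(),current_tcp_rot()
w=capture('wrist');s=capture('scene')
print(current_ft_force(),current_time_s(),topix([*d,.034],'wrist',P,E))
print('cap',[(np.round(r['rect']).tolist(),round(r['conf'],2)) for r in recognise('wrist','cap')])
save('w8',np.hstack([cv2.resize(w[:,120:520],(400,400)),cv2.resize(s[120:320,200:400],(400,400))]))
```

```text
0.07593298375270029 [ 0.029969    0.92723673 -0.86709172] 37.4167
[ 0.04406719  0.19647388 -0.35747321] 39.0917 [318.96712919 208.58455606]
cap [([283.0, 170.0, 359.0, 241.0], 0.92)]
```

View pics/w8.png

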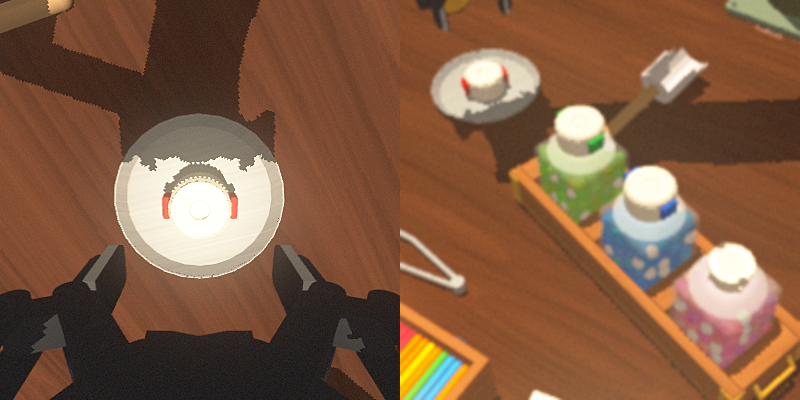

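The cap sits upright and central in the dish, tabs sprung out again. The pink jar is open and seated in its pocket, the other jars are untouched, and the gripper is clear.

Run:
```python
from station import *
hand_in()
```

```text
the job is handed in; nothing more can be done
```

The pink jar is open, its cap is standing in the steel dish, and I handed the job in after about 39 s of the 64 s allowed. No verdict came back.

- **Turning:** I squeezed both red tabs fully in and held them there. The cap turned about 74° anticlockwise until the torque rose to about 0.43 N m at the stop. I eased back 0.7° and lifted it straight up; the force on the tool stayed small, so the jar was not being pulled up with it.
- **Setting down:** The cap touched the dish floor about where expected, with a peak of about 8 N, and I let go there.
- **Last pictures:** The cap is upright near the middle of the dish with its tabs sprung back out. The pink jar is open and seated in its pocket, and the blue and green jars are still in place. The gripper was clear, with no force on it.

**Disagreements:**
- The top camera put the cap about 6 mm away from where the wrist views did, so I used the wrist views.
- The turning torque before the stop read close to zero (within about 0.1 N m of noise) instead of a steady 0.1 N m. A wrist picture confirmed that the cap was turning while the jar stayed still.

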